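Tip out the scent tiles and mark the emptied pockets

TASK

Some pockets of the wooden drying board hold a scent tile lying flush: press the tile's far end down into the well so that it tips up, take it out, and lay every tile flat inside the aluminium tray, side by side and not on one another. When all the tiles are in the tray, pick up the wooden stick and with it, never with the gripper itself, press down the near end of the rocker of each pocket you emptied (rockers and pockets run in the same order from left to right) until it stays fully over, leaving the other rockers as they are. Finally lay the stick down on the table.

Things in the scene. Friction and masses are not known exactly. Their poses are not given: they have to be found in the camera images.
- board: Fixed pale wooden drying board, 84 mm (x) by 202 mm (y), 38 mm tall; origin at the centre of its underside, x to its far side, y to its left. Four pockets in a row along y, 64 mm (x) by 35 mm (y), centred at y = +72, +24, -24, -72 mm (1 to 4 from the left). In each, board x -32 to +2 mm is a ledge 8 mm below the top, and x +2 to +32 mm an open well 34 mm deep below the top.
- pocket1 (a point): Centre of pocket 1's mouth, level with the board's top. A flush tile lies on the ledge, its far 28 mm over the well. Pushed down there by 5 to 17 mm (more the farther from the ledge edge), past 30 degrees, it tips over for good, slides into the well against the far wall and leans 30 to 70 degrees, its near end 10 mm or more above the board's top, to be gripped by its two long side edges (32 mm apart).
- bank: Fixed grey switch bank, housing 70 mm (x) by 130 mm (y), 36 mm tall; origin at the centre of its underside, x pointing to its far side, y to its left. Four black rockers in a row along y, at y = +42, +14, -14, -42 mm (rockers 1 to 4 from the left, in the same order as the pockets). Must not be touched by the gripper.
- tray_floor (a point): Loose low aluminium tray, outside 104 mm (x) by 270 mm (y), 12 mm tall, 0.5 kg, walls and floor 4 mm thick; the point is the centre of its inner floor, 4 mm above the table; x and y along its sides.
- stick_mid (a point): Loose square wooden stick, 130 x 14 x 14 mm, long along its x, lying on the table; the point is its centre. Both ends alike.
- tile1_mid (a point): Smooth-glazed (slippery) terracotta scent tile, 60 mm (its x) by 32 mm (y) by 8 mm thick (z), its two ends rounded, 45 g, at the start flush in pocket 1 of the board with its x and y along the board's; the point is its centre. May be absent (its pocket is then empty).
- tile2_mid (a point): Smooth-glazed (slippery) terracotta scent tile, 60 mm (its x) by 32 mm (y) by 8 mm thick (z), its two ends rounded, 45 g, at the start flush in pocket 2 of the board with its x and y along the board's; the point is its centre. May be absent (its pocket is then empty).
- tile3_mid (a point): Smooth-glazed (slippery) terracotta scent tile, 60 mm (its x) by 32 mm (y) by 8 mm thick (z), its two ends rounded, 45 g, at the start flush in pocket 3 of the board with its x and y along the board's; the point is its centre. May be absent (its pocket is then empty).
- tile4_mid (a point): Smooth-glazed (slippery) terracotta scent tile, 60 mm (its x) by 32 mm (y) by 8 mm thick (z), its two ends rounded, 45 g, at the start flush in pocket 4 of the board with its x and y along the board's; the point is its centre. May be absent (its pocket is then empty).
- rocker1_pivot (a point): Centre of rocker 1, on its hinge axis, 44.5 mm above the table. The rocker is a plate 38 mm (x) by 18 mm (y) by 5 mm thick, hinged across its middle about the bank's y; its upper face passes 2.5 mm above this point. This frame's z is upright when the rocker is on.
- rocker1 (a joint): Angle of rocker 1: 0 = off (end nearest the robot is raised, plate leaning 0.25 rad), 0.5 = on (end nearest the robot pressed fully down, leaning 0.25 rad the other way). Stays where it is left; about 0.5 N on its near end moves it.
- rocker2_pivot (a point): Centre of rocker 2, on its hinge axis, 44.5 mm above the table. The rocker is a plate 38 mm (x) by 18 mm (y) by 5 mm thick, hinged across its middle about the bank's y; its upper face passes 2.5 mm above this point. This frame's z is upright when the rocker is on.
- rocker2 (a joint): Angle of rocker 2: 0 = off (end nearest the robot is raised, plate leaning 0.25 rad), 0.5 = on (end nearest the robot pressed fully down, leaning 0.25 rad the other way). Stays where it is left; about 0.5 N on its near end moves it.
- rocker3_pivot (a point): Centre of rocker 3, on its hinge axis, 44.5 mm above the table. The rocker is a plate 38 mm (x) by 18 mm (y) by 5 mm thick, hinged across its middle about the bank's y; its upper face passes 2.5 mm above this point. This frame's z is upright when the rocker is on.
- rocker3 (a joint): Angle of rocker 3: 0 = off (end nearest the robot is raised, plate leaning 0.25 rad), 0.5 = on (end nearest the robot pressed fully down, leaning 0.25 rad the other way). Stays where it is left; about 0.5 N on its near end moves it.
- rocker4_pivot (a point): Centre of rocker 4, on its hinge axis, 44.5 mm above the table. The rocker is a plate 38 mm (x) by 18 mm (y) by 5 mm thick, hinged across its middle about the bank's y; its upper face passes 2.5 mm above this point. This frame's z is upright when the rocker is on.
- rocker4 (a joint): Angle of rocker 4: 0 = off (end nearest the robot is raised, plate leaning 0.25 rad), 0.5 = on (end nearest the robot pressed fully down, leaning 0.25 rad the other way). Stays where it is left; about 0.5 N on its near end moves it.
Mind the look-alikes: they are no part of the job. Leave any blue or white look-alike of the part that bears tile3_mid alone.

How it is judged:
By the outcome, as a careful person would: the job done as asked, in the order asked, and still so for the second after the job is handed in, with the robot touching nothing.
Of tile1, tile2, tile3, tile4 only 3 to 4 are there at a start; the rules pass over those that are not, and their reading is None.
At some moment in a run one of stick, tray may be knocked a few centimetres aside while the robot is not near it.
It also fails if it takes over 210 s, if anything falls off the work surface, if the arm or the gripper's body presses on something with over 40 N, if the wrist force passes 120 N, or if a joint passes its speed limit or range.

ROBOT

A 6-joint arm with a two-finger parallel gripper is mounted at the origin on a cart in front of the work surface, level with it; the furniture and walls round the work are solid. World frame = base frame: x ahead of the robot, y to its left, z up, the work surface at z = 0. Lengths are in m, angles in rad, forces in N, time in s.
With the tool pointing down it reaches from about 0.325 to 0.925 m from the base axis. Payload 3.1 kg.
Tool frame: the origin (TCP) lies midway between the tips of the shut fingers; the grasp point (between the pads) lies robot.grip_point_offset behind it (robot.grip_point_offset is the distance from the TCP to the grasp point, in m); z points along the fingers, y is the line along which they close (so a half turn about z gives the same grasp; the last joint's range is limited). The gripper opens to 85 mm and grips with 20 to 120 N. Pads are 22 mm wide; open, the fingers measure 114 mm over their backs; the gripper's body (76 mm by 85 mm) begins 54 mm behind the grasp point. The pads swing forward as they close: fully open they stand 13 mm farther back than shut.
Start: joints at [-1.287, 0.217, 1.613, -0, 1.311, -0.112], TCP at [0.241, -0.577, 0.231] pointing down, gripper open.
Joint ranges: [-2.75, 2.75], [-0.78, 2.1], [0.31, 2.55], [-1.13, 4.27], [0.13, 2.63], [-2.58, 2.58]. Speed limits (rad/s): [2.79, 2.79, 3.14, 3.14, 3.14, 3.14].

INTERFACE

Orientations are given as a unit quaternion [w, x, y, z].
In Python, from rig import robot gives the robot as it stands. The module is installed in compiled form; this text tells all that it offers.
- The arm moves only by the tool apply_moves, never from a script. Its argument "commands" is a list of rows, each a list of 5 numbers: the shift along the tool's x, y, z in m, then the turn about the tool's z in degrees, then the gripper's target within -1 to 1 (fully open at 1, half-way at 0, shut at -1). A call has 1 to 12 rows; each row is the pose to reach, as a shift and turn from the pose commanded when the call began, along the tool's axes at that moment; what a row does not reach only later rows make up. A row lasts 1/12 s, in which the tool goes at most 41.7 mm and 7.16 degrees, less where a joint would pass 70% of its speed; a pose out of reach is approached as far as the arm can. A call with a gripper value outside its range is refused whole. The fingers move at their own pace and stop on an object; "newtons" is the grip in N (left out, the last holds). Time passes only in rows, so rows that repeat a pose let the fingers close. It gives the time, the measured TCP pose, the force, the opening and the grip force at its end, in the units of the state.
- robot.state(): the state, without advancing time (a new reading comes with each control period).
- robot.read_camera(name): name is "scene" or "side" or "wrist"; returns a dict with "pixels" (420x560x3 uint8, blue, green, red), "z_map" (420x560 float32, m along the optical axis (not along the pixel's ray), 0 where there is no reading), "fx", "fy", "cx", "cy" (pixels), "origin" and "rotation" of the camera in the world; the wrist camera has in their place "tool_from_camera" (4x4, takes a point from camera to tool coordinates, whose origin is the TCP and whose axes are the flange's). Camera axes: x right, y down, z forward; pixel columns grow to the right and rows downward; lengths in m; the calibration is good to about 2 mm. A picture is of the moment at which its call begins: read the wrist's pose just before it.
- robot.sign_off(): hands the job in; it is judged then, once.
The state is a dict: "time": time; "q": joint angles; "qd": joint speeds; "effort": joint torques, N m; "tool_pos": TCP position; "tool_rot": TCP orientation; "force": force on the tool from outside, world axes, zero at the start; "torque": the same for the moment, N m; "finger_gap": finger opening in m; "finger_force": force on a finger pad.
Only numpy, scipy, OpenCV 4.12 (cv2) and the standard library are available. Lean on these libraries where they do the work, as an engineer would, in place of code of your own. Each camera call takes 0.05 s, during which the arm holds its last target. There are 200 camera calls.

## Working session

There is one attempt and no reset: what is moved stays moved. The work goes in short steps, Python scripts to look and compute and a tool call to move; the robot and the scene stay as the last step left them, time stands still between calls to the robot, and variables do not carry over. Pictures are saved under pics/ and viewed, at most 14 in all, crops included, and the job is handed in when it is done.

Besides the shell and the picture viewer there is one more tool, called after "Request:" as name(argument=value, ...), one argument or row to a line, values as JSON. apply_moves: Moves the arm, as the interface text tells. Its arguments: {"type":"object","properties":{"commands":{"type":"array","items":{"type":"array","items":{"type":"number"}}},"newtons":{"type":"number"}},"required":["commands"]}

```bash
mkdir -p pics; cat > h.py <<'E'
import numpy as np, cv2
from rig import robot
from scipy.spatial.transform import Rotation as R
def R_(q): return R.from_quat([q[1],q[2],q[3],q[0]]).as_matrix()
def cam(n):
    s=robot.state(); c=robot.read_camera(n)
    if n=='wrist':
        T=np.eye(4);T[:3,:3]=R_(s['tool_rot']);T[:3,3]=s['tool_pos']
        M=T@np.array(c['tool_from_camera']); c['rotation']=M[:3,:3]; c['origin']=M[:3,3]
    c['rotation']=np.array(c['rotation']); 
    if c['rotation'].shape==(4,): c['rotation']=R_(c['rotation'])
    c['origin']=np.array(c['origin']); return c
def pts(c):
    z=c['z_map'];v,u=np.mgrid[:z.shape[0],:z.shape[1]]
    p=np.stack([(u-c['cx'])/c['fx']*z,(v-c['cy'])/c['fy']*z,z],-1)
    return p@c['rotation'].T+c['origin']
def ray(c,u,v,h):
    d=c['rotation']@np.array([(u-c['cx'])/c['fx'],(v-c['cy'])/c['fy'],1]); return c['origin']+d*(h-c['origin'][2])/d[2]
def proj(c,P):
    p=(np.asarray(P)-c['origin'])@c['rotation']; return np.stack([p[...,0]/p[...,2]*c['fx']+c['cx'],p[...,1]/p[...,2]*c['fy']+c['cy']],-1)
def save(c,n): cv2.imwrite('pics/'+n,c['pixels'])
E
python3 - <<'E'
from h import *
for n in('scene','side'):
    c=cam(n);save(c,n+'0.png');print(n,c['origin'],c['rotation'].round(3).tolist(),c['fx'])
s=robot.state();print(s['tool_pos'],s['tool_rot'],s['finger_gap'],robot.grip_point_offset)
E
```

```text
scene [0.18091092 0.61769551 0.78885519] [[-0.878, -0.334, 0.343], [-0.479, 0.64, -0.601], [-0.019, -0.692, -0.722]] 398.2429397855493
side [ 0.09984593 -1.19126552  0.59663386] [[0.935, -0.13, 0.33], [-0.355, -0.37, 0.858], [0.01, -0.92, -0.392]] 543.0649970420028
[ 0.24076473 -0.57593981  0.23006614] [-1.11466161e-03  9.80485315e-01  1.96589154e-01 -9.11994621e-05] 0.08564076303184497 0.0187
```

View pics/scene0.png

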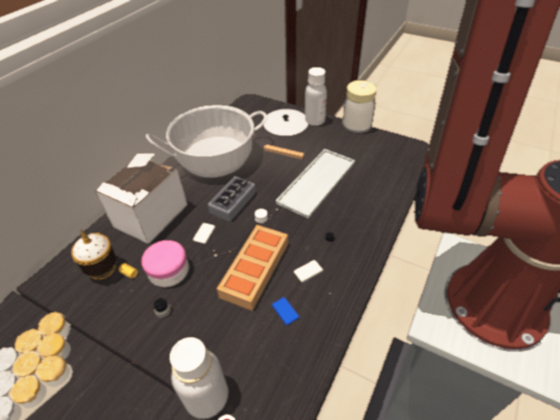

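View pics/side0.png

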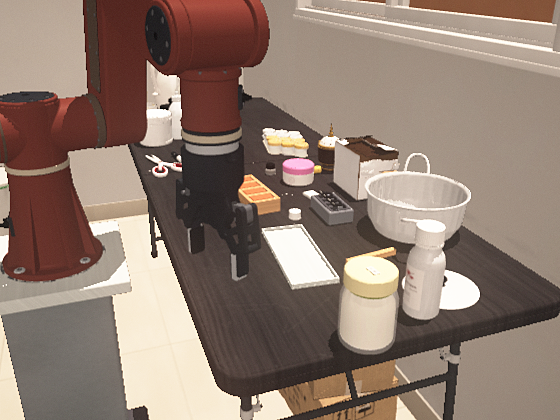

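Scene view: the board is at (255,265) with terracotta tiles at about (268,238), (258,254), (248,271) and (238,289). The bank is at (232,197), the tray at (317,182) and the stick at (283,152).
The look-alikes are blue at (286,310) and white at (308,271) and (204,233). I choose only the terracotta pieces in the board, and check them in a close crop.

```bash
cat >> h.py <<'E'
def rect(P):
    (c,(w,h),a)=cv2.minAreaRect((P[:,:2]*1000).astype(np.float32))
    if w<h: w,h,a=h,w,a+90
    return np.round([c[0],c[1],w,h,(a+90)%180-90],1)
def blob(c,m,P,name,minpix=30):
    n,l,st,ce=cv2.connectedComponentsWithStats(m.astype(np.uint8),connectivity=8)
    for i in range(1,n):
        if st[i,4]>minpix:
            q=P[l==i]; print(name,ce[i].round(),st[i,4],'rect',rect(q),'z',np.percentile(q[:,2],[5,50,95]).round(4))
E
python3 - <<'E'
from h import *
c=cam('scene');P=pts(c);hsv=cv2.cvtColor(c['pixels'],cv2.COLOR_BGR2HSV);H,S,V=hsv[...,0].astype(int),hsv[...,1],hsv[...,2]
box=np.zeros(H.shape,bool);box[135:325,180:365]=1
box&=P[...,2]<.08
blob(c,box&(H<11)&(S>170)&(V>120),P,'tile')
blob(c,box&(H<25)&(S>70)&(V>90)&(P[...,2]>.005),P,'wood')
blob(c,box&(S<60)&(V>150),P,'white')
blob(c,box&(P[...,2]>.025)&(S<80)&(V<150),P,'bank',100)
cr=c['pixels'][160:320,180:360];cv2.imwrite('pics/crop.png',cv2.resize(cr,None,fx=4,fy=3.75,interpolation=cv2.INTER_CUBIC))
E
```

```text
tile [267. 238.] 186 rect [524.1 100.3  57.   29.8   3.6] z [0.0356 0.0377 0.0401]
tile [259. 253.] 210 rect [519.5 148.3  56.7  28.1   4.6] z [0.0357 0.0379 0.0398]
tile [249. 268.] 233 rect [515.3 195.9  57.2  30.4   6.7] z [0.0353 0.0378 0.0403]
tile [239. 285.] 249 rect [510.9 243.4  57.1  30.    5.7] z [0.0355 0.0378 0.0401]
wood [283. 151.] 198 rect [ 670.4 -245.9  130.    19.1    6.2] z [0.0063 0.0132 0.0163]
wood [252. 267.] 3121 rect [518.3 172.7 203.7  85.4 -84.7] z [0.0138 0.0372 0.0399]
white [211. 143.] 1040 rect [ 881.7 -181.2  211.5   96.1   31.4] z [0.0025 0.0058 0.0266]
white [315. 182.] 2434 rect [ 522.7 -182.4  289.2  114.5   84.9] z [0.0017 0.0046 0.0121]
white [260. 215.] 142 rect [595.3  14.5  54.5  30.2 -58.3] z [0.0002 0.0178 0.021 ]
white [203. 233.] 267 rect [696.7 136.   70.5  40.2 -78.6] z [0.0009 0.0073 0.01  ]
white [308. 270.] 353 rect [404.5 114.9  65.7  40.1  61.5] z [0.0003 0.0074 0.0099]
bank [218. 163.] 836 rect [789.1 -87.  225.5  88.6  52.1] z [0.0305 0.0541 0.0765]
bank [231. 196.] 950 rect [689.   10.1 130.9  71.9  89.5] z [0.0286 0.0374 0.0503]
```

View pics/crop.png

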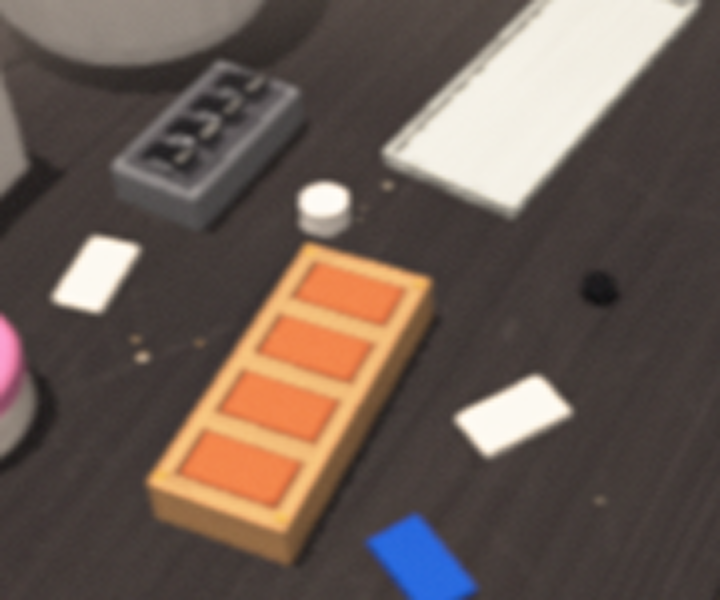

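The crop shows four terracotta tiles in the board at crop pixels (348,292), (315,347), (278,405) and (240,468), so every pocket is full. The white and blue pieces lie loose on the table. Next I look from near with the wrist camera.

```bash
cat >> h.py <<'E'
def plan(x,y,z,th):  # mm, deg
    s=robot.state();M=R_(s['tool_rot']);d=M.T@(np.array([x,y,z])/1000-s['tool_pos'])
    t0=np.degrees(np.arctan2(M[1,0],M[0,0]));turn=(t0-th+180)%360-180
    print('from',np.round(np.array(s['tool_pos'])*1000,1),'th',t0.round(2),'gap',round(s['finger_gap']*1000,1),'-> shift',d.round(4),'turn',turn.round(2),'q6',round(s['q'][5],2),'t',round(s['time'],2))
E
python3 - <<'E'
from h import *
plan(480,172,300,5.3)
c=cam('scene')
for u,v in((360,128),(315,122),(212,165),(165,278),(262,222)):print(u,v,ray(c,u,v,0).round(3))
E
```

```text
from [ 240.8 -576.1  230.2] th 22.68 gap 85.4 -> shift [ 0.5091 -0.5982 -0.0685] turn 17.38 q6 -0.11 t 0.15
360 128 [ 0.503 -0.486  0.   ]
315 122 [ 0.653 -0.449  0.   ]
212 165 [ 0.836 -0.097  0.   ]
165 278 [0.693 0.292 0.   ]
262 222 [0.58  0.033 0.   ]
```

Request:
apply_moves(
  commands=[
    [0.0,0.0,-0.07,0,1],
    [0.0,0.0,-0.07,0,1],
    [0.509,-0.598,-0.07,17.4,-1],
    [0.509,-0.598,-0.07,17.4,-1],
    [0.509,-0.598,-0.07,17.4,-1],
    [0.509,-0.598,-0.07,17.4,-1],
    [0.509,-0.598,-0.07,17.4,-1],
    [0.509,-0.598,-0.07,17.4,-1],
    [0.509,-0.598,-0.07,17.4,-1],
    [0.509,-0.598,-0.07,17.4,-1],
    [0.509,-0.598,-0.07,17.4,-1],
    [0.509,-0.598,-0.07,17.4,-1],
  ],
)

```text
time: 1.2
tool_pos: [0.3678, -0.1779, 0.3013]
tool_rot: [0.0, 0.999, 0.046, 0.0]
force: [1.9, -0.4, -0.2]
finger_gap: -0.0005
finger_force: 0.0
```

```bash
python3 -c "
from h import *
plan(480,172,300,5.3)"
```

```text
from [ 367.8 -177.9  301.3] th 5.23 gap -0.5 -> shift [ 0.1436 -0.3382  0.0013] turn -0.07 q6 0.86 t 1.2
```

Request:
apply_moves(
  commands=[
    [0.144,-0.338,0,0,-1],
    [0.144,-0.338,0,0,-1],
    [0.144,-0.338,0,0,-1],
    [0.144,-0.338,0,0,-1],
    [0.144,-0.338,0,0,-1],
    [0.144,-0.338,0,0,-1],
    [0.144,-0.338,0,0,-1],
    [0.144,-0.338,0,0,-1],
    [0.144,-0.338,0,0,-1],
    [0.144,-0.338,0,0,-1],
    [0.144,-0.338,0,0,-1],
    [0.144,-0.338,0,0,-1],
  ],
)

```text
time: 2.2
tool_pos: [0.4797, 0.1697, 0.3009]
tool_rot: [0.0, 0.999, 0.046, -0.001]
force: [0.7, -0.3, -0.4]
finger_gap: 0.0003
finger_force: 0.0
```

```bash
cat >> h.py <<'E'
def tiles(c,zmin=-1,zmax=.1,mn=150):
    P=pts(c);hsv=cv2.cvtColor(c['pixels'],cv2.COLOR_BGR2HSV).astype(int)
    m=(hsv[...,0]<11)&(hsv[...,1]>150)&(hsv[...,2]>80)&(P[...,2]>zmin)&(P[...,2]<zmax)&(c['z_map']>.05)
    blob(c,m,P,'tile',mn)
E
python3 - <<'E'
from h import *
c=cam('wrist');save(c,'w1.png');tiles(c)
P=pts(c);hsv=cv2.cvtColor(c['pixels'],cv2.COLOR_BGR2HSV).astype(int)
b=(P[...,2]>.034)&(P[...,2]<.043)&(hsv[...,1]>60);blob(c,b,P,'board',500)
plan(535,101,60,5.3)
E
```

```text
tile [ 55. 268.] 355 rect [309.8 478.9  67.9  34.3 -86.7] z [0.0057 0.0116 0.0134]
board [281. 141.] 10846 rect [518.8 170.2 202.6  83.4 -84.6] z [0.0376 0.0392 0.0405]
from [479.8 169.1 301. ] th 5.24 gap -0.1 -> shift [0.049  0.0727 0.241 ] turn -0.06 q6 1.68 t 2.25
```

View pics/w1.png

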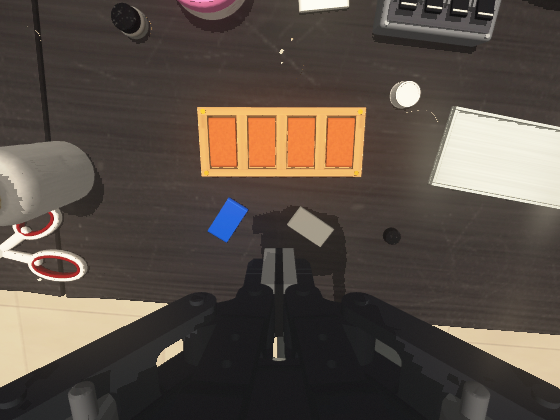

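Wrist view: the tiles are at (222,142), (262,142), (301,142) and (340,142). The board centre agrees between the cameras to about 2.5 mm, so I use the mean (518.4, 171.2) with yaw 5.35°. I press tile 4 first.

```bash
python3 -c "
from h import *
plan(543,101.2,50,5.35)"
```

```text
from [479.8 169.1 301. ] th 5.24 gap -0.1 -> shift [0.057  0.0732 0.251 ] turn -0.11 q6 1.68 t 2.25
```

Request:
apply_moves(
  commands=[
    [0.057,0.073,0.15,0,-1],
    [0.057,0.073,0.15,0,-1],
    [0.057,0.073,0.15,0,-1],
    [0.057,0.073,0.15,0,-1],
    [0.057,0.073,0.251,0,-1],
    [0.057,0.073,0.251,0,-1],
    [0.057,0.073,0.251,0,-1],
    [0.057,0.073,0.251,0,-1],
    [0.057,0.073,0.251,0,-1],
    [0.057,0.073,0.251,0,-1],
    [0.057,0.073,0.251,0,-1],
  ],
)

```text
time: 3.17
tool_pos: [0.5464, 0.1023, 0.0536]
tool_rot: [-0.0, 0.999, 0.046, 0.003]
force: [-0.6, 0.7, 0.3]
finger_gap: 0.0001
finger_force: 0.0
```

```bash
python3 - <<'E'
from h import *
plan(543,101.2,29,5.35)
c=cam('wrist');cv2.imwrite('pics/w2.png',c['pixels'])
E
```

```text
from [546.4 102.3  53.6] th 5.24 gap 0.1 -> shift [-0.0036  0.0008  0.0246] turn -0.11 q6 1.54 t 3.17
```

View pics/w2.png

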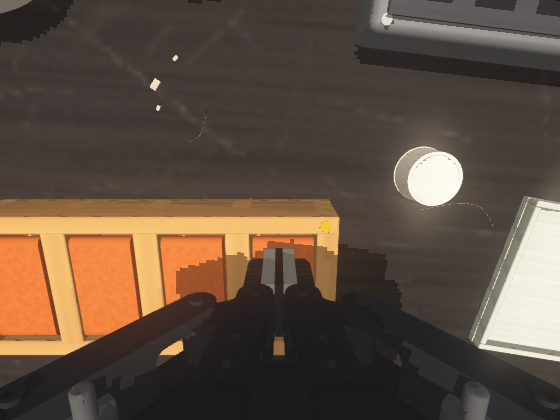

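Wrist view: the shut fingers at (279,255) are over tile 4's far half (columns 250–317), about 2 mm left of its middle. I correct that and press.

Request:
apply_moves(
  commands=[
    [-0.003,0.002,0.0,0,-1],
    [-0.003,0.002,0.008,0,-1],
    [-0.003,0.002,0.013,0,-1],
    [-0.003,0.002,0.017,0,-1],
    [-0.003,0.002,0.02,0,-1],
    [-0.003,0.002,0.022,0,-1],
    [-0.003,0.002,0.024,0,-1],
    [-0.003,0.002,0.025,0,-1],
    [-0.003,0.002,0.025,0,-1],
  ],
)

```text
time: 3.97
tool_pos: [0.5452, 0.1006, 0.0274]
tool_rot: [-0.0, 0.999, 0.046, 0.004]
force: [6.3, 0.2, 3.3]
finger_gap: -0.0001
finger_force: 3.1
```

```bash
python3 -c "
from h import *
s=robot.state();print(s['tool_pos'],s['force'])
plan(480,100,130,5.35)"
```

```text
[0.54517865 0.10063816 0.02735269] [6.29425506 0.18980925 3.31836474]
from [545.2 100.6  27.4] th 5.28 gap -0.1 -> shift [-0.0641 -0.0053 -0.1032] turn -0.07 q6 1.53 t 3.97
```

Request:
apply_moves(
  commands=[
    [0,0,0.001,0,-1],
    [0,0,-0.02,0,-1],
    [0,0,-0.1,0,-1],
    [0,0,-0.12,0,-1],
    [-0.06,0,-0.12,0,0.1],
    [-0.06,0,-0.12,0,0.1],
    [-0.06,0,-0.12,0,0.1],
    [-0.06,0,-0.12,0,0.1],
    [-0.06,0,-0.12,0,0.1],
  ],
)

```text
time: 4.72
tool_pos: [0.4807, 0.0948, 0.1445]
tool_rot: [0.0, 0.999, 0.046, -0.001]
force: [0.3, -0.5, 0.6]
finger_gap: 0.0471
finger_force: 0.0
```

```bash
python3 - <<'E'
from h import *
plan(543,100,50,5.35)
c=cam('wrist');save(c,'w3.png')
P=pts(c);hsv=cv2.cvtColor(c['pixels'],cv2.COLOR_BGR2HSV).astype(int)
m=(hsv[...,0]<13)&(hsv[...,1]>150)&(hsv[...,2]>80)&(c['z_map']>.05);blob(c,m,P,'t',300)
E
```

```text
from [480.7  94.8 144.5] th 5.28 gap 47.1 -> shift [0.0627 0.0006 0.0945] turn -0.07 q6 1.53 t 4.72
t [ 90. 148.] 3567 rect [512.  242.3  59.9  35.    5.3] z [0.0371 0.0392 0.0404]
t [153. 148.] 3580 rect [516.7 195.1  60.6  35.1   5.2] z [0.0367 0.0391 0.0404]
t [216. 148.] 3477 rect [520.7 146.9  61.7  34.    5.3] z [0.0373 0.0392 0.0404]
t [279. 143.] 2257 rect [531.2  99.   38.4  35.1   5.4] z [0.0143 0.0399 0.0562]
```

View pics/w3.png

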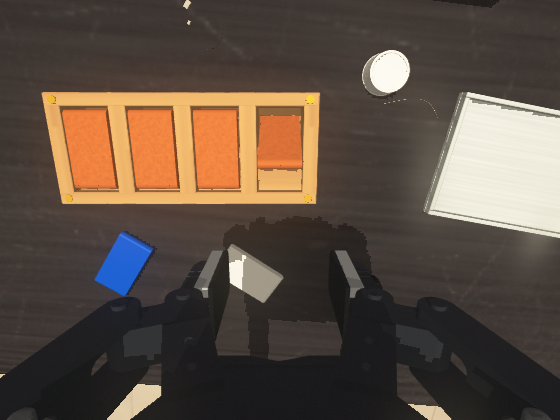

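Tile 4 has tipped up at (279,143), with its near edge raised to about z = 57 mm. I grip its raised end.

```bash
cat >> h.py <<'E'
def lean(c,i):
    P=pts(c);hsv=cv2.cvtColor(c['pixels'],cv2.COLOR_BGR2HSV).astype(int)
    m=(hsv[...,0]<13)&(hsv[...,1]>150)&(hsv[...,2]>80)&(c['z_map']>.05)
    C=np.array([518.6,170.4]);B=np.array([[.9957,.0932],[-.0932,.9957]])
    q=P[m]*1000;b=(q[:,:2]-C)@B.T
    k=(abs(b[:,0])<40)&(abs(b[:,1]-[72,24,-24,-72][i-1])<20);b=b[k];z=q[k,2]
    f=np.polyfit(b[:,0],z,1);h=z>z.max()-6
    print('tile',i,'angle',np.degrees(np.arctan(f[0])).round(1),'top z',z.max().round(1),'top edge local x',b[h,0].min().round(1),'y mean',b[:,1].mean().round(1),'world top edge',(C+np.array([b[h,0].mean(),b[:,1].mean()])@B).round(1))
E
python3 - <<'E'
from h import *
c=cam('wrist');lean(c,4)
plan(519,99,41,5.35)
E
```

```text
tile 4 angle -53.4 top z 58.3 top edge local x -11.0 y mean -72.3 world top edge [518.5  97.8]
from [481.2  94.8 144.4] th 5.28 gap 47.2 -> shift [ 0.0382 -0.0007  0.1034] turn -0.07 q6 1.53 t 4.82
```

Request:
apply_moves(
  commands=[
    [0.038,-0.001,0.06,0,0.1],
    [0.038,-0.001,0.06,0,0.1],
    [0.038,-0.001,0.085,0,0.1],
    [0.038,-0.001,0.1,0,0.1],
    [0.038,-0.001,0.103,0,0.1],
    [0.038,-0.001,0.103,0,0.1],
    [0.038,-0.001,0.103,0,-1],
    [0.038,-0.001,0.103,0,-1],
    [0.038,-0.001,0.103,0,-1],
    [0.038,-0.001,0.103,0,-1],
    [0.038,-0.001,0.103,0,-1],
  ],
  newtons=60,
)

```text
time: 5.73
tool_pos: [0.5196, 0.0994, 0.0433]
tool_rot: [-0.0, 0.999, 0.046, 0.001]
force: [-0.8, 0.5, 0.9]
finger_gap: 0.0295
finger_force: 59.3
```

```bash
python3 - <<'E'
from h import *
plan(519,99,130,5.35)
c=cam('scene');P=pts(c);hsv=cv2.cvtColor(c['pixels'],cv2.COLOR_BGR2HSV).astype(int)
box=np.zeros(P.shape[:2],bool);box[135:325,180:365]=1
blob(c,box&(hsv[...,1]<60)&(hsv[...,2]>150)&(P[...,2]<.08),P,'tray',1500)
E
```

```text
from [519.6  99.4  43.3] th 5.28 gap 29.5 -> shift [-0.0004  0.0003 -0.0867] turn -0.07 q6 1.53 t 5.73
tray [316. 182.] 2407 rect [ 522.7 -182.1  290.4  114.9   84.8] z [0.0017 0.0045 0.0121]
```

Request:
apply_moves(
  commands=[
    [0,0,-0.01,0,-1],
    [0,0,-0.03,0,-1],
    [0,0,-0.06,0,-1],
    [0,0,-0.1,0,-1],
    [0,0,-0.12,0,-1],
    [0,0,-0.12,0,-1],
    [0,0.1,-0.12,0,-1],
    [0,0.1,-0.12,0,-1],
    [0,0.1,-0.12,0,-1],
    [0,0.1,-0.12,0,-1],
  ],
)

```text
time: 6.62
tool_pos: [0.5277, -0.0035, 0.1621]
tool_rot: [0.001, 0.999, 0.044, -0.0]
force: [0.5, 0.9, -0.8]
finger_gap: 0.0299
finger_force: 59.5
```

```bash
python3 - <<'E'
from h import *
c=cam('wrist');save(c,'w4.png')
P=pts(c);hsv=cv2.cvtColor(c['pixels'],cv2.COLOR_BGR2HSV).astype(int)
m=(hsv[...,0]<13)&(hsv[...,1]>150)&(hsv[...,2]>80)&(c['z_map']>.05);blob(c,m,P,'t',300)
blob(c,(P[...,2]<.016)&(P[...,2]>.001)&(hsv[...,1]<60)&(hsv[...,2]>140),P,'tray',1500)
plan(520,-90,140,-5.2)
E
```

```text
t [ 44. 193.] 2795 rect [516.4 194.6  59.3  35.7   5.1] z [0.0374 0.0391 0.0402]
t [101. 193.] 2783 rect [520.4 146.8  60.   34.8   5.3] z [0.0372 0.0391 0.0402]
t [  5. 205.] 522 rect [511.  225.6  56.5  12.6  -6.7] z [0.0369 0.0389 0.0402]
t [279. 239.] 6322 rect [495.6  -4.7 131.2  61.6 -11.6] z [0.1324 0.1575 0.1747]
tray [440. 213.] 25819 rect [ 519.6 -172.8  263.1  104.1   84.7] z [0.0042 0.0054 0.0131]
from [527.4  -1.7 161.8] th 5.08 gap 29.4 -> shift [-0.0152  0.0873  0.0218] turn 10.28 q6 1.35 t 6.67
```

View pics/w4.png

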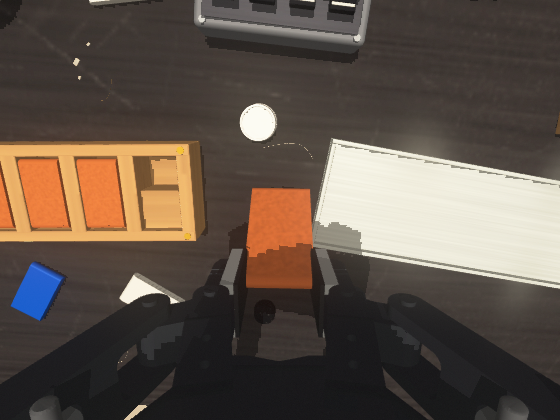

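Wrist view: tile 4 is held level across the pads, far end forward, at (279,239). Pocket 4 at (160,195) is empty, and the tray's left end is at columns 313–335. I lay it in the first slot.

```bash
python3 - <<'E'
from h import *
plan(508,-86.5,60,-5.3)
E
```

```text
from [527.4  -1.7 161.8] th 5.08 gap 29.4 -> shift [-0.0267  0.0828  0.1018] turn 10.38 q6 1.35 t 6.67
```

Request:
apply_moves(
  commands=[
    [-0.027,0.083,0.0,5,-1],
    [-0.027,0.083,0.0,10.4,-1],
    [-0.027,0.083,0.02,10.4,-1],
    [-0.027,0.083,0.05,10.4,-1],
    [-0.027,0.083,0.08,10.4,-1],
    [-0.027,0.083,0.1,10.4,-1],
    [-0.027,0.083,0.11,10.4,-1],
    [-0.027,0.083,0.115,10.4,-1],
    [-0.027,0.083,0.12,10.4,-1],
    [-0.027,0.083,0.124,10.4,-1],
    [-0.027,0.083,0.124,10.4,-1],
  ],
)

```text
time: 7.58
tool_pos: [0.5102, -0.0852, 0.0412]
tool_rot: [-0.0, 0.999, -0.044, 0.001]
force: [-4.1, 1.3, 12.8]
finger_gap: 0.0295
finger_force: 61.2
```

```bash
python3 - <<'E'
from h import *
plan(508,-86.5,25,-5.3)
E
```

```text
from [510.2 -85.2  41.2] th -5.09 gap 29.5 -> shift [-0.0021  0.0015  0.0162] turn 0.21 q6 1.36 t 7.58
```

Request:
apply_moves(
  commands=[
    [0,0,0.0,0,-1],
    [0,0,0.004,0,-1],
    [0,0,0.008,0,-1],
    [0,0,0.012,0,-1],
    [0,0,0.014,0,-1],
    [0,0,0.014,0,0.1],
    [0,0,0.014,0,0.1],
    [0,0,0.014,0,0.1],
    [0,0,-0.05,0,0.1],
    [0,0,-0.1,0,0.1],
    [0,0,-0.12,0,0.1],
    [0,0,-0.12,0,0.1],
  ],
  newtons=20,
)

```text
time: 8.58
tool_pos: [0.514, -0.0867, 0.1663]
tool_rot: [0.002, 0.999, -0.044, 0.007]
force: [1.8, -1.0, 1.1]
finger_gap: 0.047
finger_force: 0.0
```

```bash
python3 - <<'E'
from h import *
c=cam('wrist');save(c,'w5.png')
P=pts(c);hsv=cv2.cvtColor(c['pixels'],cv2.COLOR_BGR2HSV).astype(int)
m=(hsv[...,0]<13)&(hsv[...,1]>150)&(hsv[...,2]>80)&(c['z_map']>.05);blob(c,m,P,'t',300)
blob(c,(P[...,2]<.016)&(P[...,2]>.001)&(hsv[...,1]<60)&(hsv[...,2]>140),P,'tray',1500)
plan(547.5,149,60,5.35)
E
```

```text
t [278. 195.] 2010 rect [514.  -86.2  58.4  30.8  -4.4] z [0.012  0.0132 0.0145]
t [ 16. 220.] 2043 rect [519.9 145.5  61.3  35.4   6. ] z [0.0375 0.0391 0.0402]
tray [380. 177.] 28390 rect [ 518.7 -176.9  270.9  104.    85. ] z [0.0042 0.0055 0.0133]
from [513.9 -86.7 165.7] th -5.1 gap 47.2 -> shift [ 0.0111 -0.2381  0.1052] turn -10.45 q6 1.36 t 8.63
```

View pics/w5.png

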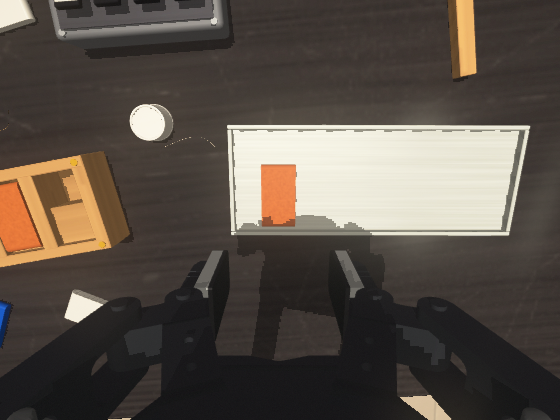

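Wrist view: tile 4 lies flat in the tray at (278,195), top at z = 13 mm. The tray centre is (518.7, -176.9). Next is tile 3.

Request:
apply_moves(
  commands=[
    [0.004,-0.238,0.0,-5,-1],
    [0.004,-0.238,0.0,-10.4,-1],
    [0.004,-0.238,0.0,-10.4,-1],
    [0.004,-0.238,0.0,-10.4,-1],
    [0.004,-0.238,0.0,-10.4,-1],
    [0.004,-0.238,0.0,-10.4,-1],
    [0.004,-0.238,0.03,-10.4,-1],
    [0.004,-0.238,0.06,-10.4,-1],
    [0.004,-0.238,0.09,-10.4,-1],
    [0.004,-0.238,0.105,-10.4,-1],
    [0.004,-0.238,0.105,-10.4,-1],
    [0.004,-0.238,0.105,-10.4,-1],
  ],
)

```text
time: 9.63
tool_pos: [0.5319, 0.1511, 0.0509]
tool_rot: [0.0, 0.999, 0.046, -0.002]
force: [0.6, 0.8, 0.2]
finger_gap: 0.0001
finger_force: 0.0
```

```bash
python3 - <<'E'
from h import *
plan(540,148.2,28,5.35)
E
```

```text
from [531.9 151.1  50.9] th 5.29 gap 0.1 -> shift [0.0079 0.0036 0.0229] turn -0.06 q6 1.63 t 9.63
```

Request:
apply_moves(
  commands=[
    [0.008,0.003,0.0,0,-1],
    [0.008,0.003,0.004,0,-1],
    [0.008,0.003,0.01,0,-1],
    [0.008,0.003,0.014,0,-1],
    [0.008,0.003,0.018,0,-1],
    [0.008,0.003,0.021,0,-1],
    [0.008,0.003,0.023,0,-1],
    [0.008,0.003,0.023,0,-1],
    [0.008,0.003,0.0,0,-1],
    [0.008,0.003,-0.09,0,-1],
    [-0.052,0.003,-0.09,0,0.1],
    [-0.052,0.003,-0.09,0,0.1],
  ],
  newtons=60,
)

```text
time: 10.63
tool_pos: [0.4837, 0.1436, 0.1462]
tool_rot: [-0.0, 0.999, 0.046, 0.002]
force: [-0.5, -0.7, 0.1]
finger_gap: 0.0229
finger_force: 0.0
```

Request:
apply_moves(
  commands=[
    [0,0,0,0,0.1],
    [0,0,0,0,0.1],
    [0,0,0,0,0.1],
  ],
)

```text
time: 10.88
tool_pos: [0.4826, 0.1435, 0.143]
tool_rot: [-0.0, 0.999, 0.046, 0.0]
force: [-0.5, 0.7, 0.3]
finger_gap: 0.0469
finger_force: 0.0
```

```bash
python3 - <<'E'
from h import *
c=cam('wrist');lean(c,3)
plan(514.5,147,42,5.35)
E
```

```text
tile 3 angle -51.0 top z 56.6 top edge local x -11.3 y mean -24.4 world top edge [514.6 145.5]
from [482.5 143.4 142.3] th 5.27 gap 46.9 -> shift [ 0.0323 -0.0007  0.1003] turn -0.08 q6 1.63 t 10.93
```

Request:
apply_moves(
  commands=[
    [0.033,-0.001,0.05,0,0.1],
    [0.033,-0.001,0.06,0,0.1],
    [0.033,-0.001,0.085,0,0.1],
    [0.033,-0.001,0.1,0,0.1],
    [0.033,-0.001,0.1,0,0.1],
    [0.033,-0.001,0.1,0,-1],
    [0.033,-0.001,0.1,0,-1],
    [0.033,-0.001,0.1,0,-1],
    [0.033,-0.001,0.1,0,-1],
    [0.033,-0.001,0.09,0,-1],
    [0.033,-0.001,0.06,0,-1],
    [0.033,-0.001,0.02,0,-1],
  ],
  newtons=60,
)

```text
time: 11.93
tool_pos: [0.5121, 0.1471, 0.1219]
tool_rot: [0.0, 0.999, 0.046, -0.004]
force: [0.5, 0.3, -0.9]
finger_gap: 0.0299
finger_force: 59.4
```

```bash
python3 - <<'E'
from h import *
plan(511,-146.5,140,-5.1)
E
```

```text
from [512.1 147.1 121.9] th 5.27 gap 29.9 -> shift [-0.0282  0.2923 -0.0179] turn 10.37 q6 1.63 t 11.93
```

Request:
apply_moves(
  commands=[
    [0,0,-0.04,0,-1],
    [-0.028,0.292,-0.04,5,-1],
    [-0.028,0.292,-0.04,10.4,-1],
    [-0.028,0.292,-0.04,10.4,-1],
    [-0.028,0.292,-0.04,10.4,-1],
    [-0.028,0.292,-0.04,10.4,-1],
    [-0.028,0.292,-0.04,10.4,-1],
    [-0.028,0.292,-0.04,10.4,-1],
    [-0.028,0.292,-0.04,10.4,-1],
    [-0.028,0.292,-0.02,10.4,-1],
    [-0.028,0.292,-0.02,10.4,-1],
    [-0.028,0.292,-0.02,10.4,-1],
  ],
)

```text
time: 12.93
tool_pos: [0.5132, -0.1451, 0.1431]
tool_rot: [-0.001, 0.999, -0.045, -0.001]
force: [-0.6, -0.3, -0.2]
finger_gap: 0.0301
finger_force: 59.5
```

```bash
python3 - <<'E'
from h import *
plan(509,-146,40,-5.1)
c=cam('wrist');P=pts(c);hsv=cv2.cvtColor(c['pixels'],cv2.COLOR_BGR2HSV).astype(int)
m=(hsv[...,0]<13)&(hsv[...,1]>150)&(hsv[...,2]>80)&(c['z_map']>.05);blob(c,m,P,'t',300)
blob(c,(P[...,2]<.016)&(P[...,2]>.001)&(hsv[...,1]<60)&(hsv[...,2]>140),P,'tray',1500)
E
```

```text
from [ 513.2 -145.1  143.1] th -5.13 gap 30.1 -> shift [-0.0039  0.0014  0.1031] turn -0.03 q6 1.25 t 12.93
t [212. 203.] 2384 rect [514.1 -86.5  58.1  32.2  -5. ] z [0.0119 0.0132 0.0143]
t [279. 236.] 6477 rect [ 527.4 -146.5   39.8   31.9   -7. ] z [0.1153 0.1388 0.1555]
tray [324. 178.] 27748 rect [ 519.3 -176.3  269.4  103.1   84.9] z [0.0042 0.0054 0.013 ]
tray [ 28. 329.] 1594 rect [402.7 116.7  59.6  34.1  60.4] z [0.0078 0.009  0.0101]
```

Tile 3 is held and the tray has not moved, so I lay it in slot 2.

Request:
apply_moves(
  commands=[
    [-0.004,0.001,0.04,0,-1],
    [-0.004,0.001,0.07,0,-1],
    [-0.004,0.001,0.09,0,-1],
    [-0.004,0.001,0.098,0,-1],
    [-0.004,0.001,0.102,0,-1],
    [-0.004,0.001,0.104,0,-1],
    [-0.004,0.001,0.104,0,-1],
  ],
)

```text
time: 13.57
tool_pos: [0.5121, -0.1465, 0.0414]
tool_rot: [0.0, 0.999, -0.044, 0.002]
force: [0.4, 1.4, 0.7]
finger_gap: 0.0295
finger_force: 59.8
```

Request:
apply_moves(
  commands=[
    [0,0,0.0,0,-1],
    [0,0,0.004,0,-1],
    [0,0,0.008,0,-1],
    [0,0,0.012,0,-1],
    [0,0,0.014,0,-1],
    [0,0,0.014,0,0.1],
    [0,0,0.014,0,0.1],
    [0,0,0.014,0,0.1],
    [0,0,-0.05,0,0.1],
    [0,0,-0.1,0,0.1],
    [0,0,-0.12,0,-1],
    [0,0,-0.12,0,-1],
  ],
  newtons=20,
)

```text
time: 14.57
tool_pos: [0.5152, -0.1484, 0.1673]
tool_rot: [0.002, 0.999, -0.045, 0.007]
force: [2.7, -0.5, 1.2]
finger_gap: 0.0237
finger_force: 0.0
```

```bash
cat >> h.py <<'E'
def look():
    c=cam('wrist');P=pts(c);hsv=cv2.cvtColor(c['pixels'],cv2.COLOR_BGR2HSV).astype(int)
    m=(hsv[...,0]<13)&(hsv[...,1]>150)&(hsv[...,2]>80)&(c['z_map']>.05);blob(c,m,P,'t',300)
    blob(c,(P[...,2]<.016)&(P[...,2]>.001)&(hsv[...,1]<60)&(hsv[...,2]>140),P,'tray',4000)
    return c
E
python3 - <<'E'
from h import *
look()
plan(536,196,60,5.35)
E
```

```text
t [277. 191.] 2036 rect [ 518.8 -148.4   57.8   31.5   -5.4] z [0.012  0.0133 0.0144]
t [213. 201.] 2019 rect [514.1 -86.5  57.9  31.9  -4.8] z [0.0119 0.0132 0.0144]
tray [317. 182.] 25332 rect [ 518.8 -179.3  276.3  103.9   84.7] z [0.0042 0.0054 0.0133]
from [ 515.1 -148.4  166.7] th -5.1 gap 16.4 -> shift [-0.0112 -0.3454  0.105 ] turn -10.45 q6 1.25 t 14.62
```

Both tiles are flat and 62 mm apart. Next is tile 2.

Request:
apply_moves(
  commands=[
    [-0.011,-0.345,0.0,-5,-1],
    [-0.011,-0.345,0.0,-10.4,-1],
    [-0.011,-0.345,0.0,-10.4,-1],
    [-0.011,-0.345,0.0,-10.4,-1],
    [-0.011,-0.345,0.0,-10.4,-1],
    [-0.011,-0.345,0.0,-10.4,-1],
    [-0.011,-0.345,0.0,-10.4,-1],
    [-0.011,-0.345,0.0,-10.4,-1],
    [-0.011,-0.345,0.04,-10.4,-1],
    [-0.011,-0.345,0.08,-10.4,-1],
    [-0.011,-0.345,0.105,-10.4,-1],
    [-0.011,-0.345,0.105,-10.4,-1],
  ],
)

```text
time: 15.62
tool_pos: [0.5224, 0.1971, 0.0457]
tool_rot: [0.002, 0.999, 0.047, -0.008]
force: [-1.6, -1.1, -0.2]
finger_gap: 0.0001
finger_force: 0.0
```

Request:
apply_moves(
  commands=[
    [0,0,0,0,-1],
    [0,0,0,0,-1],
  ],
)

```text
time: 15.78
tool_pos: [0.5308, 0.1982, 0.0549]
tool_rot: [-0.0, 0.999, 0.046, 0.001]
force: [0.2, -0.9, 0.3]
finger_gap: 0.0
finger_force: 0.0
```

```bash
python3 - <<'E'
from h import *
plan(535.5,196,28,5.35)
E
```

```text
from [530.8 198.2  54.9] th 5.26 gap 0.0 -> shift [0.0045 0.0026 0.027 ] turn -0.09 q6 1.71 t 15.78
```

Request:
apply_moves(
  commands=[
    [0.005,0.002,0.0,0,-1],
    [0.005,0.002,0.008,0,-1],
    [0.005,0.002,0.014,0,-1],
    [0.005,0.002,0.018,0,-1],
    [0.005,0.002,0.022,0,-1],
    [0.005,0.002,0.025,0,-1],
    [0.005,0.002,0.028,0,-1],
    [0.005,0.002,0.028,0,-1],
    [0.005,0.002,0.0,0,-1],
    [0.005,0.002,-0.09,0,-1],
    [-0.055,0.002,-0.09,0,0.1],
    [-0.055,0.002,-0.09,0,0.1],
  ],
  newtons=60,
)

```text
time: 16.78
tool_pos: [0.4759, 0.1913, 0.1467]
tool_rot: [-0.0, 0.999, 0.046, 0.001]
force: [0.4, 0.5, 0.3]
finger_gap: 0.0233
finger_force: 0.0
```

Request:
apply_moves(
  commands=[
    [0,0,0,0,0.1],
    [0,0,0,0,0.1],
    [0,0,0,0,0.1],
  ],
)

```text
time: 17.03
tool_pos: [0.4751, 0.191, 0.1437]
tool_rot: [0.0, 0.999, 0.046, -0.0]
force: [-0.1, -0.4, -0.7]
finger_gap: 0.0469
finger_force: 0.0
```

```bash
python3 - <<'E'
from h import *
c=cam('wrist');lean(c,2)
plan(511,195,42,5.35)
E
```

```text
tile 2 angle -54.4 top z 58.2 top edge local x -10.4 y mean 23.2 world top edge [511.4 193.1]
from [475.  190.9 143.1] th 5.28 gap 46.9 -> shift [ 0.0364 -0.0008  0.101 ] turn -0.07 q6 1.72 t 17.08
```

Request:
apply_moves(
  commands=[
    [0.037,0,0.05,0,0.1],
    [0.037,0,0.06,0,0.1],
    [0.037,0,0.085,0,0.1],
    [0.037,0,0.101,0,0.1],
    [0.037,0,0.101,0,0.1],
    [0.037,0,0.101,0,-1],
    [0.037,0,0.101,0,-1],
    [0.037,0,0.101,0,-1],
    [0.037,0,0.101,0,-1],
    [0.037,0,0.09,0,-1],
    [0.037,0,0.06,0,-1],
    [0.037,0,0.0,0,-1],
  ],
  newtons=60,
)

```text
time: 18.08
tool_pos: [0.5089, 0.1937, 0.1243]
tool_rot: [0.001, 0.999, 0.046, -0.004]
force: [0.6, -0.8, -0.1]
finger_gap: 0.0297
finger_force: 59.5
```

```bash
python3 - <<'E'
from h import *
plan(508,-208,150,-5.1)
E
```

```text
from [508.9 193.7 124.3] th 5.27 gap 29.7 -> shift [-0.038   0.3999 -0.025 ] turn 10.37 q6 1.71 t 18.08
```

Request:
apply_moves(
  commands=[
    [0,0,-0.04,0,-1],
    [-0.038,0.4,-0.04,5,-1],
    [-0.038,0.4,-0.04,10.4,-1],
    [-0.038,0.4,-0.04,10.4,-1],
    [-0.038,0.4,-0.04,10.4,-1],
    [-0.038,0.4,-0.04,10.4,-1],
    [-0.038,0.4,-0.04,10.4,-1],
    [-0.038,0.4,-0.04,10.4,-1],
    [-0.038,0.4,-0.04,10.4,-1],
    [-0.038,0.4,-0.04,10.4,-1],
    [-0.038,0.4,-0.04,10.4,-1],
    [-0.038,0.4,-0.04,10.4,-1],
  ],
)

```text
time: 19.08
tool_pos: [0.5118, -0.2132, 0.1685]
tool_rot: [0.002, 0.999, -0.047, 0.002]
force: [-0.4, -0.9, -0.1]
finger_gap: 0.0297
finger_force: 59.6
```

Request:
apply_moves(
  commands=[
    [0,0,0,0,-1],
    [0,0,0,0,-1],
    [0,0,0,0,-1],
  ],
)

```text
time: 19.33
tool_pos: [0.5112, -0.2061, 0.1665]
tool_rot: [-0.0, 0.999, -0.044, 0.0]
force: [0.1, 0.4, -0.7]
finger_gap: 0.03
finger_force: 59.6
```

```bash
python3 - <<'E'
from h import *
look();plan(504,-209,41,-5.1)
E
```

```text
t [217. 190.] 2110 rect [ 518.3 -148.4   59.1   32.1   -5.1] z [0.0118 0.0132 0.0144]
t [152. 200.] 2030 rect [514.1 -86.6  57.9  32.2  -4.6] z [0.0119 0.0132 0.0143]
t [279. 242.] 6307 rect [ 523.1 -207.3   35.6   32.2   -5. ] z [0.1389 0.1645 0.1818]
tray [255. 178.] 22612 rect [ 518.8 -178.3  274.2  104.    84.9] z [0.0042 0.0054 0.0134]
from [ 511.3 -205.9  166.3] th -5.02 gap 29.5 -> shift [-0.007   0.0038  0.1253] turn 0.08 q6 1.15 t 19.38
```

Request:
apply_moves(
  commands=[
    [-0.005,0.004,0.04,0,-1],
    [-0.005,0.004,0.08,0,-1],
    [-0.005,0.004,0.11,0,-1],
    [-0.005,0.004,0.12,0,-1],
    [-0.005,0.004,0.124,0,-1],
    [-0.005,0.004,0.126,0,-1],
    [-0.005,0.004,0.126,0,-1],
  ],
)

```text
time: 19.97
tool_pos: [0.5059, -0.2096, 0.0418]
tool_rot: [-0.0, 0.999, -0.044, -0.001]
force: [-0.7, -0.5, 0.1]
finger_gap: 0.0299
finger_force: 59.7
```

Request:
apply_moves(
  commands=[
    [0,0,0.0,0,-1],
    [0,0,0.004,0,-1],
    [0,0,0.008,0,-1],
    [0,0,0.012,0,-1],
    [0,0,0.014,0,-1],
    [0,0,0.014,0,0.1],
    [0,0,0.014,0,0.1],
    [0,0,0.014,0,0.1],
    [0,0,-0.05,0,0.1],
    [0,0,-0.1,0,0.1],
    [0,0,-0.12,0,-1],
    [0,0,-0.12,0,-1],
  ],
  newtons=20,
)

```text
time: 20.97
tool_pos: [0.5104, -0.213, 0.1674]
tool_rot: [0.003, 0.999, -0.044, 0.006]
force: [1.3, -0.8, 0.7]
finger_gap: 0.0236
finger_force: 0.0
```

```bash
python3 - <<'E'
from h import *
look()
plan(531,244,60,5.35)
E
```

```text
t [209. 192.] 2054 rect [ 518.5 -148.4   57.8   32.    -5. ] z [0.012  0.0132 0.0144]
t [277. 199.] 1968 rect [ 505.5 -211.8   57.7   31.    -5. ] z [0.012  0.0132 0.0144]
t [144. 202.] 2024 rect [513.8 -86.6  58.2  32.4  -5.3] z [0.0119 0.0132 0.0143]
tray [246. 182.] 23257 rect [ 519.1 -178.2  274.   103.5   84.8] z [0.0042 0.0054 0.0134]
from [ 510.3 -213.   166.9] th -5.09 gap 16.2 -> shift [-0.0212 -0.4576  0.1042] turn -10.44 q6 1.14 t 21.02
```

Request:
apply_moves(
  commands=[
    [-0.021,-0.458,0.0,-5,-1],
    [-0.021,-0.458,0.0,-10.4,-1],
    [-0.021,-0.458,0.0,-10.4,-1],
    [-0.021,-0.458,0.0,-10.4,-1],
    [-0.021,-0.458,0.0,-10.4,-1],
    [-0.021,-0.458,0.0,-10.4,-1],
    [-0.021,-0.458,0.0,-10.4,-1],
    [-0.021,-0.458,0.0,-10.4,-1],
    [-0.021,-0.458,0.0,-10.4,-1],
    [-0.021,-0.458,0.0,-10.4,-1],
    [-0.021,-0.458,0.0,-10.4,-1],
    [-0.021,-0.458,0.0,-10.4,-1],
  ],
)

```text
time: 22.02
tool_pos: [0.5243, 0.2539, 0.158]
tool_rot: [-0.002, 0.999, 0.049, -0.001]
force: [-0.2, -1.4, 0.4]
finger_gap: 0.0003
finger_force: 0.0
```

Request:
apply_moves(
  commands=[
    [0,0,0.02,0,-1],
    [0,0,0.06,0,-1],
    [0,0,0.09,0,-1],
    [0,0,0.105,0,-1],
    [0,0,0.105,0,-1],
    [0,0,0.105,0,-1],
  ],
)

```text
time: 22.52
tool_pos: [0.5237, 0.2462, 0.0523]
tool_rot: [0.001, 0.999, 0.046, -0.003]
force: [-0.2, -0.2, 1.1]
finger_gap: -0.0005
finger_force: 0.0
```

```bash
python3 - <<'E'
from h import *
plan(531,244,28,5.35)
E
```

```text
from [523.7 246.2  52.3] th 5.27 gap -0.5 -> shift [0.0072 0.0028 0.0242] turn -0.08 q6 1.8 t 22.52
```

Request:
apply_moves(
  commands=[
    [0.007,0.002,0.0,0,-1],
    [0.007,0.002,0.008,0,-1],
    [0.007,0.002,0.014,0,-1],
    [0.007,0.002,0.018,0,-1],
    [0.007,0.002,0.021,0,-1],
    [0.007,0.002,0.024,0,-1],
    [0.007,0.002,0.026,0,-1],
    [0.007,0.002,0.026,0,-1],
    [0.007,0.002,0.0,0,-1],
    [0.007,0.002,-0.09,0,-1],
    [-0.053,0.002,-0.09,0,0.1],
    [-0.053,0.002,-0.09,0,0.1],
  ],
  newtons=60,
)

```text
time: 23.52
tool_pos: [0.4752, 0.2408, 0.148]
tool_rot: [-0.001, 0.999, 0.046, 0.003]
force: [-0.2, 0.3, 0.8]
finger_gap: 0.0234
finger_force: 0.0
```

Request:
apply_moves(
  commands=[
    [0,0,0,0,0.1],
    [0,0,0,0,0.1],
    [0,0,0,0,0.1],
  ],
)

```text
time: 23.77
tool_pos: [0.4737, 0.2403, 0.1447]
tool_rot: [-0.0, 0.999, 0.046, 0.001]
force: [0.1, 0.2, -1.0]
finger_gap: 0.0468
finger_force: 0.0
```

```bash
python3 - <<'E'
from h import *
c=cam('wrist');lean(c,1)
plan(507.5,242.5,42,5.35)
E
```

```text
tile 1 angle -46.1 top z 54.6 top edge local x -10.7 y mean 72.1 world top edge [506.2 241.7]
from [473.5 240.2 144. ] th 5.27 gap 47.4 -> shift [0.0341 0.0008 0.1019] turn -0.08 q6 1.82 t 23.82
```

Request:
apply_moves(
  commands=[
    [0.034,0,0.05,0,0.1],
    [0.034,0,0.06,0,0.1],
    [0.034,0,0.085,0,0.1],
    [0.034,0,0.102,0,0.1],
    [0.034,0,0.102,0,0.1],
    [0.034,0,0.102,0,-1],
    [0.034,0,0.102,0,-1],
    [0.034,0,0.102,0,-1],
    [0.034,0,0.102,0,-1],
    [0.034,0,0.09,0,-1],
    [0.034,0,0.06,0,-1],
    [0.034,0,-0.01,0,-1],
  ],
  newtons=60,
)

```text
time: 24.82
tool_pos: [0.5041, 0.2428, 0.1252]
tool_rot: [0.001, 0.999, 0.046, -0.003]
force: [1.2, -0.1, -0.2]
finger_gap: 0.0298
finger_force: 59.4
```

```bash
python3 - <<'E'
from h import *
plan(512,-270,160,-5.1)
E
```

```text
from [504.1 242.8 125.2] th 5.27 gap 29.8 -> shift [-0.0394  0.5114 -0.0341] turn 10.37 q6 1.8 t 24.82
```

Request:
apply_moves(
  commands=[
    [0,0,-0.04,0,-1],
    [-0.039,0.511,-0.04,5,-1],
    [-0.039,0.511,-0.04,10.4,-1],
    [-0.039,0.511,-0.04,10.4,-1],
    [-0.039,0.511,-0.04,10.4,-1],
    [-0.039,0.511,-0.04,10.4,-1],
    [-0.039,0.511,-0.04,10.4,-1],
    [-0.039,0.511,-0.04,10.4,-1],
    [-0.039,0.511,-0.04,10.4,-1],
    [-0.039,0.511,-0.04,10.4,-1],
    [-0.039,0.511,-0.04,10.4,-1],
    [-0.039,0.511,-0.04,10.4,-1],
  ],
)

```text
time: 25.82
tool_pos: [0.515, -0.2168, 0.1691]
tool_rot: [0.0, 0.999, -0.045, 0.002]
force: [0.5, 0.3, -0.6]
finger_gap: 0.0296
finger_force: 59.4
```

```bash
python3 - <<'E'
from h import *
plan(512,-270,160,-5.1)
E
```

```text
from [ 515.  -216.8  169.1] th -5.13 gap 29.6 -> shift [0.0018 0.0532 0.0091] turn -0.03 q6 1.14 t 25.82
```

Request:
apply_moves(
  commands=[
    [0,0.03,0,0,-1],
    [0,0.045,0,0,-1],
    [0,0.045,0,0,-1],
    [0,0.045,0,0,-1],
  ],
)

```text
time: 26.15
tool_pos: [0.5107, -0.2596, 0.1677]
tool_rot: [-0.0, 0.999, -0.045, 0.001]
force: [0.2, 0.6, 0.8]
finger_gap: 0.0296
finger_force: 59.4
```

```bash
python3 - <<'E'
from h import *
look();plan(509,-271,41,-5.1)
E
```

```text
t [161. 195.] 2056 rect [ 518.4 -148.6   58.5   32.7   -5.2] z [0.0119 0.0132 0.0144]
t [268. 228.] 8613 rect [ 510.9 -236.4   79.3   74.1   84.9] z [0.0126 0.1555 0.1786]
t [ 97. 205.] 2004 rect [513.6 -86.8  59.   32.8  -4.2] z [0.0119 0.0132 0.0144]
tray [184. 180.] 18905 rect [ 518.8 -176.2  270.3  103.8   85. ] z [0.0042 0.0054 0.0135]
from [ 510.6 -258.5  167.3] th -5.12 gap 30.1 -> shift [-0.0006  0.0127  0.1263] turn -0.02 q6 1.07 t 26.2
```

Request:
apply_moves(
  commands=[
    [0,0.012,0.0,0,-1],
    [0,0.012,0.04,0,-1],
    [0,0.012,0.08,0,-1],
    [0,0.012,0.11,0,-1],
    [0,0.012,0.12,0,-1],
    [0,0.012,0.125,0,-1],
    [0,0.012,0.127,0,-1],
    [0,0.012,0.127,0,-1],
  ],
)

```text
time: 26.87
tool_pos: [0.511, -0.2718, 0.0414]
tool_rot: [0.001, 0.999, -0.044, 0.001]
force: [0.2, 0.1, -0.2]
finger_gap: 0.0292
finger_force: 59.6
```

Request:
apply_moves(
  commands=[
    [0,0,0.0,0,-1],
    [0,0,0.004,0,-1],
    [0,0,0.008,0,-1],
    [0,0,0.012,0,-1],
    [0,0,0.014,0,-1],
    [0,0,0.014,0,0.1],
    [0,0,0.014,0,0.1],
    [0,0,0.014,0,0.1],
    [0,0,-0.05,0,0.1],
    [0,0,-0.1,0,0.1],
    [0,0,-0.12,0,0.1],
    [0,0,-0.12,0,0.1],
  ],
  newtons=20,
)

```text
time: 27.87
tool_pos: [0.5138, -0.2744, 0.1678]
tool_rot: [0.004, 0.999, -0.045, 0.006]
force: [0.8, -0.5, 0.9]
finger_gap: 0.0469
finger_force: 0.0
```

```bash
cat >> h.py <<'E'
def stick(c):
    P=pts(c);hsv=cv2.cvtColor(c['pixels'],cv2.COLOR_BGR2HSV).astype(int)
    m=(hsv[...,0]>9)&(hsv[...,0]<25)&(hsv[...,1]>100)&(P[...,2]>.005)&(P[...,2]<.07)&(c['z_map']>.05)
    blob(c,m&(P[...,1]<.02)&(P[...,0]<.8),P,'stick',100)
E
python3 - <<'E'
from h import *
look();c=cam('wrist');save(c,'w6.png');stick(c);stick(cam('scene'))
plan(600,-246,160,5.)
E
```

```text
t [277. 188.] 2053 rect [ 519.3 -274.6   59.3   30.9   -5.8] z [0.0119 0.0132 0.0144]
t [144. 201.] 2046 rect [ 518.5 -148.5   58.7   32.5   -5. ] z [0.0118 0.0132 0.0144]
t [213. 209.] 1985 rect [ 505.2 -211.9   58.9   32.    -4.5] z [0.0119 0.0132 0.0144]
t [ 81. 211.] 2019 rect [513.7 -86.6  59.3  33.2  -5.3] z [0.0119 0.0131 0.0143]
tray [172. 192.] 20619 rect [ 518.9 -176.   270.5  104.2   84.8] z [0.0041 0.0054 0.0134]
stick [238.  47.] 1683 rect [ 642.5 -252.5   75.4   14.1    6.5] z [0.0138 0.0153 0.0166]
stick [277. 188.] 2099 rect [ 519.2 -274.5   59.1   32.4   -5.5] z [0.0119 0.0132 0.0144]
stick [145. 201.] 2200 rect [ 518.2 -148.4   59.2   33.1   -5.3] z [0.0099 0.0131 0.0143]
stick [213. 208.] 2053 rect [ 505.6 -211.8   58.5   32.4   -4.8] z [0.0117 0.0131 0.0143]
stick [ 82. 211.] 2210 rect [513.8 -86.7  58.8  33.6  -4.9] z [0.0092 0.0131 0.0143]
stick [283. 151.] 197 rect [ 670.3 -246.6  131.1   20.     6.4] z [0.0059 0.0127 0.0166]
stick [326. 173.] 113 rect [ 504.3 -210.9   51.9   29.1   -4.5] z [0.0102 0.0124 0.0148]
stick [313. 185.] 126 rect [ 516.8 -146.1   51.7   30.6   -3. ] z [0.01   0.012  0.0147]
stick [305. 199.] 145 rect [512.6 -85.6  52.8  33.5  -4.1] z [0.0095 0.0121 0.0143]
from [ 510.2 -272.   160.8] th -5.11 gap 47.0 -> shift [ 0.0871 -0.0339  0.001 ] turn -10.11 q6 1.05 t 28.02
```

View pics/w6.png

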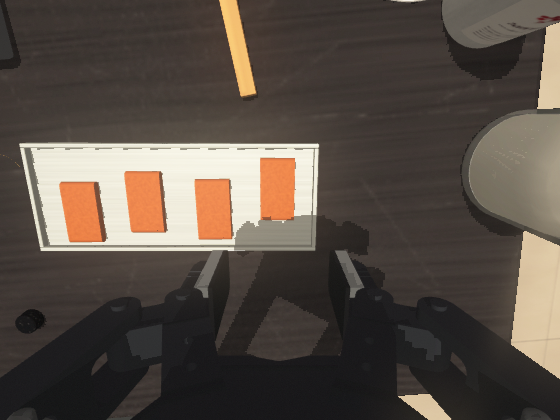

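Wrist view: all four tiles lie flat side by side in the tray at (81,211), (145,201), (213,209) and (277,188). The stick is at (238,47). Now I fetch the stick.

```bash
python3 - <<'E'
from h import *
plan(640,-251.5,120,6.4)
E
```

```text
from [ 510.2 -272.   160.8] th -5.11 gap 47.0 -> shift [ 0.1274 -0.032   0.0411] turn -11.51 q6 1.05 t 28.02
```

Request:
apply_moves(
  commands=[
    [0.127,-0.032,0,-6,0.1],
    [0.127,-0.032,0,-11.5,0.1],
    [0.127,-0.032,0,-11.5,0.1],
    [0.127,-0.032,0.03,-11.5,0.1],
    [0.127,-0.032,0.03,-11.5,0.1],
    [0.127,-0.032,0.03,-11.5,0.1],
    [0.127,-0.032,0.03,-11.5,0.1],
  ],
)

```text
time: 28.6
tool_pos: [0.6365, -0.2502, 0.1267]
tool_rot: [-0.001, 0.998, 0.056, -0.003]
force: [0.1, 0.7, 0.2]
finger_gap: 0.047
finger_force: 0.0
```

```bash
python3 - <<'E'
from h import *
stick(cam('wrist'));plan(670,-248.5,30,6.4)
E
```

```text
stick [283. 156.] 2968 rect [ 669.4 -249.5  129.7   14.     6.5] z [0.0141 0.0153 0.0165]
stick [ 83. 300.] 1256 rect [519.4 -87.1  49.5  32.8  -5.6] z [0.0104 0.013  0.014 ]
stick [152. 294.] 553 rect [ 537.5 -149.9   31.6   22.2   84.6] z [0.0097 0.0129 0.014 ]
stick [291. 328.] 1734 rect [ 519.7 -274.3   59.7   32.2   -5.3] z [0.0113 0.0131 0.0141]
stick [230. 331.] 774 rect [ 508.1 -217.6   54.1   21.6   -5.1] z [0.0112 0.0131 0.014 ]
from [ 637.2 -250.9  128.4] th 6.35 gap 46.9 -> shift [0.0331 0.0013 0.0983] turn -0.05 q6 0.98 t 28.65
```

Request:
apply_moves(
  commands=[
    [0.033,0.002,0.03,0,0.1],
    [0.033,0.002,0.06,0,0.1],
    [0.033,0.002,0.09,0,0.1],
    [0.033,0.002,0.11,0,0.1],
    [0.033,0.002,0.115,0,0.1],
    [0.033,0.002,0.115,0,0.1],
    [0.033,0.002,0.115,0,0.1],
  ],
)

```text
time: 29.23
tool_pos: [0.6723, -0.2503, 0.0164]
tool_rot: [0.001, 0.998, 0.055, 0.001]
force: [1.2, -0.1, 0.7]
finger_gap: 0.0473
finger_force: 0.0
```

```bash
python3 - <<'E'
from h import *
plan(669.5,-249.5,3,6.4)
E
```

```text
from [ 672.3 -250.3   16.4] th 6.33 gap 47.3 -> shift [-0.0027 -0.0011  0.0134] turn -0.07 q6 1.01 t 29.23
```

Request:
apply_moves(
  commands=[
    [-0.002,-0.001,0.006,0,0.1],
    [-0.002,-0.001,0.012,0,-0.4],
    [-0.002,-0.001,0.012,0,-1],
    [-0.002,-0.001,0.012,0,-1],
    [-0.002,-0.001,0.012,0,-1],
    [-0.002,-0.001,0.012,0,-1],
    [-0.002,-0.001,0.012,0,-1],
    [-0.002,-0.001,0.0,0,-1],
    [-0.002,-0.001,-0.05,0,-1],
    [-0.002,-0.001,-0.1,0,-1],
    [-0.002,-0.001,-0.12,0,-1],
    [-0.002,-0.001,-0.12,0,-1],
  ],
  newtons=100,
)

```text
time: 30.23
tool_pos: [0.676, -0.2515, 0.1473]
tool_rot: [0.005, 0.998, 0.056, 0.008]
force: [1.6, -0.2, 1.7]
finger_gap: 0.0104
finger_force: 99.3
```

```bash
python3 - <<'E'
from h import *
plan(590,-40,140,0.0)
c=cam('wrist');save(c,'w7.png');P=pts(c);hsv=cv2.cvtColor(c['pixels'],cv2.COLOR_BGR2HSV).astype(int)
m=(hsv[...,0]>9)&(hsv[...,0]<25)&(hsv[...,1]>80)&(P[...,2]>.08)&(c['z_map']>.05)
blob(c,m,P,'stick',100)
E
```

```text
from [ 676.  -251.5  147.3] th 6.39 gap 10.4 -> shift [-0.062  -0.2198  0.0041] turn 6.39 q6 1.01 t 30.23
stick [279. 239.] 7457 rect [ 685.9 -250.1  110.    14.1    6.5] z [0.1583 0.1597 0.1658]
```

Request:
apply_moves(
  commands=[
    [-0.09,0,0,0,-1],
    [-0.09,0,0,3,-1],
    [-0.09,-0.22,0,6.4,-1],
    [-0.09,-0.26,0,6.4,-1],
    [-0.09,-0.26,0,6.4,-1],
    [-0.09,-0.26,0,6.4,-1],
    [-0.09,-0.26,0,6.4,-1],
    [-0.09,-0.26,0,6.4,-1],
    [-0.09,-0.26,0,6.4,-1],
    [-0.09,-0.26,0,6.4,-1],
    [-0.09,-0.26,0,6.4,-1],
    [-0.09,-0.26,0,6.4,-1],
  ],
)

```text
time: 31.28
tool_pos: [0.5514, -0.0013, 0.1344]
tool_rot: [0.0, 1.0, -0.0, -0.0]
force: [0.2, -0.6, -0.5]
finger_gap: 0.011
finger_force: 99.3
```

```bash
python3 - <<'E'
from h import *
plan(570,10,140,0.0)
c=cam('wrist');save(c,'w8.png');P=pts(c);hsv=cv2.cvtColor(c['pixels'],cv2.COLOR_BGR2HSV).astype(int)
m=(hsv[...,0]>9)&(hsv[...,0]<25)&(hsv[...,1]>80)&(P[...,2]>.08)&(c['z_map']>.05)
blob(c,m,P,'stick',100)
b=(P[...,0]>.64)&(P[...,0]<.74)&(abs(P[...,1]-.01)<.09)&(c['z_map']>.05)
blob(c,b&(abs(P[...,2]-.037)<.0035),P,'bank',300)
blob(c,b&(hsv[...,2]<45)&(P[...,2]>.039)&(P[...,2]<.06),P,'rocker',60)
E
```

```text
from [551.4  -1.3 134.4] th -0.06 gap 11.0 -> shift [ 0.0186 -0.0113 -0.0056] turn -0.06 q6 1.44 t 31.28
stick [279. 239.] 7441 rect [561.7  -1.1 109.6  14.1  -0. ] z [0.1455 0.1465 0.1522]
stick [175. 297.] 158 rect [564.7  32.7   9.4   2.8  90. ] z [0.1806 0.1853 0.1879]
bank [267.  43.] 7690 rect [674.5   7.1 130.1  41.1 -90. ] z [0.0354 0.0381 0.0396]
rocker [204.  25.] 164 rect [677.6  44.2  25.7  12.4 -43.5] z [0.0476 0.0506 0.0529]
rocker [247.  27.] 131 rect [678.3  15.7  27.5  13.5 -40.1] z [0.0477 0.0508 0.053 ]
rocker [297.   5.] 89 rect [685.9 -14.2  15.8   8.1  33.9] z [0.0473 0.0488 0.051 ]
rocker [332.  16.] 863 rect [680.7 -35.4  21.2  19.4  -2. ] z [0.0474 0.05   0.0527]
rocker [288.  33.] 125 rect [671.6  -6.8  17.    3.3 -85.2] z [0.0496 0.0514 0.0531]
```

View pics/w8.png

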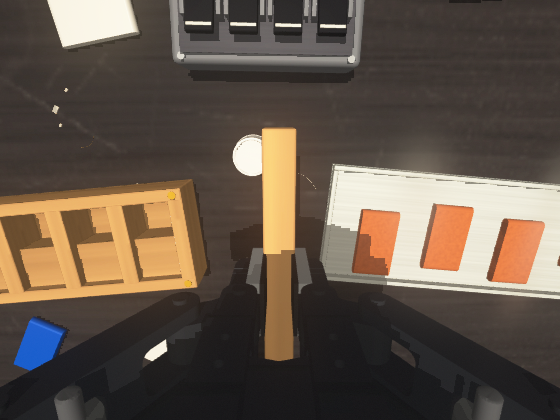

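Wrist view: the stick is held level, tip at (280,130). The bank's rocker near ends show as stripes at (199,24), (244,26), (288,26) and (332,26), all still off.

```bash
python3 - <<'E'
from h import *
c=cam('wrist')
for u,v in((199,25),(244,26),(288,26),(332,26)):print(ray(c,u,v,.051).round(4))
for u,v in((178,56),(354,58)):print(ray(c,u,v,.037).round(4))
print(ray(c,280,129,.145))
plan(610,49.5,68,0)
E
```

```text
[0.6763 0.0482 0.051 ]
[0.6757 0.02   0.051 ]
[ 0.6757 -0.0076  0.051 ]
[ 0.6757 -0.0352  0.051 ]
[0.6608 0.0668 0.037 ]
[ 0.6595 -0.0531  0.037 ]
[ 0.61608519 -0.00209965  0.145     ]
from [551.6  -1.8 134.6] th -0.14 gap 10.6 -> shift [ 0.0583 -0.0515  0.0665] turn -0.14 q6 1.44 t 31.38
```

Request:
apply_moves(
  commands=[
    [0.0,-0.05,0.0,0,-1],
    [0.03,-0.05,0.0,0,-1],
    [0.059,-0.05,0.03,0,-1],
    [0.059,-0.05,0.05,0,-1],
    [0.059,-0.05,0.06,0,-1],
    [0.059,-0.05,0.06,0,-1],
    [0.059,-0.05,0.06,0,-1],
  ],
)

```text
time: 31.97
tool_pos: [0.6092, 0.0488, 0.0738]
tool_rot: [-0.0, 1.0, -0.001, -0.001]
force: [0.1, 0.3, 0.0]
finger_gap: 0.0106
finger_force: 99.3
```

```bash
python3 - <<'E'
from h import *
plan(611.5,48.5,44,0)
E
```

```text
from [609.2  48.8  73.8] th -0.1 gap 10.6 -> shift [0.0023 0.0003 0.0298] turn -0.1 q6 1.54 t 31.97
```

Request:
apply_moves(
  commands=[
    [0.002,0,0.006,0,-1],
    [0.002,0,0.012,0,-1],
    [0.002,0,0.017,0,-1],
    [0.002,0,0.021,0,-1],
    [0.002,0,0.025,0,-1],
    [0.002,0,0.028,0,-1],
    [0.002,0,0.03,0,-1],
    [0.002,0,0.03,0,-1],
  ],
)

```text
time: 32.63
tool_pos: [0.6121, 0.0498, 0.0451]
tool_rot: [0.0, 1.0, -0.0, -0.0]
force: [-3.4, -0.7, 5.5]
finger_gap: 0.0112
finger_force: 100.1
```

```bash
cat >> h.py <<'E'
def rock():
    c=cam('wrist');P=pts(c)*1000
    m=(P[...,0]>668)&(P[...,0]<720)&(P[...,2]>40)&(P[...,2]<58)&(c['z_map']>.05)
    for i,y in enumerate((48.5,20.5,-7.5,-35.5)):
        q=P[m&(abs(P[...,1]-y)<7)]
        print('rocker',i+1,[(x,len(k),np.median(k).round(1)if len(k)else None)for x in(672,680,688,696,704) for k in[q[abs(q[:,0]-x)<4,2]]])
    return c
E
python3 - <<'E'
from h import *
rock();plan(611.5,48.5,44,0);print(robot.state()['force'])
E
```

```text
rocker 1 [(672, 225, np.float64(57.6)), (680, 612, np.float64(45.9)), (688, 708, np.float64(47.7)), (696, 772, np.float64(49.9)), (704, 840, np.float64(51.9))]
rocker 2 [(672, 369, np.float64(52.4)), (680, 716, np.float64(51.0)), (688, 692, np.float64(49.0)), (696, 698, np.float64(47.0)), (704, 705, np.float64(44.9))]
rocker 3 [(672, 415, np.float64(52.3)), (680, 688, np.float64(51.0)), (688, 711, np.float64(48.9)), (696, 677, np.float64(46.8)), (704, 703, np.float64(44.8))]
rocker 4 [(672, 453, np.float64(52.4)), (680, 673, np.float64(50.9)), (688, 706, np.float64(48.8)), (696, 680, np.float64(46.7)), (704, 678, np.float64(44.7))]
from [612.1  49.8  45.3] th -0.01 gap 10.9 -> shift [-0.0006  0.0013  0.0013] turn -0.01 q6 1.54 t 32.68
[-4.52805248 -0.07958569  5.8266924 ]
```

Rocker 1 has slope +0.25, so it is fully over; the others are at -0.25. I continue with rockers 2 to 4.

Request:
apply_moves(
  commands=[
    [0,0,-0.025,0,-1],
    [0,0.001,-0.03,0,-1],
    [0,0.029,-0.03,0,-1],
    [0,0.029,-0.03,0,-1],
    [0,0.029,-0.03,0,-1],
    [0,0.029,-0.024,0,-1],
    [0,0.029,-0.018,0,-1],
    [0,0.029,-0.012,0,-1],
    [0,0.029,-0.007,0,-1],
    [0,0.029,-0.003,0,-1],
    [0,0.029,0.0,0,-1],
    [0,0.029,0.0,0,-1],
  ],
)

```text
time: 33.68
tool_pos: [0.6112, 0.0213, 0.0446]
tool_rot: [-0.0, 1.0, 0.0, -0.002]
force: [-6.5, -0.5, 8.1]
finger_gap: 0.0104
finger_force: 100.4
```

Request:
apply_moves(
  commands=[
    [0,0,-0.025,0,-1],
    [0,0.001,-0.03,0,-1],
    [0,0.028,-0.03,0,-1],
    [0,0.028,-0.03,0,-1],
    [0,0.028,-0.03,0,-1],
    [0,0.028,-0.024,0,-1],
    [0,0.028,-0.018,0,-1],
    [0,0.028,-0.012,0,-1],
    [0,0.028,-0.007,0,-1],
    [0,0.028,-0.003,0,-1],
    [0,0.028,0.0,0,-1],
    [0,0.028,0.0,0,-1],
  ],
)

```text
time: 34.68
tool_pos: [0.6112, -0.0067, 0.0447]
tool_rot: [-0.0, 1.0, 0.0, -0.002]
force: [-6.6, 0.4, 8.8]
finger_gap: 0.0106
finger_force: 100.5
```

```bash
python3 - <<'E'
from h import *
rock();plan(611.5,-7.5,44,0)
E
```

```text
rocker 1 [(672, 295, np.float64(44.2)), (680, 662, np.float64(45.7)), (688, 709, np.float64(47.8)), (696, 779, np.float64(49.8)), (704, 859, np.float64(51.8))]
rocker 2 [(672, 344, np.float64(44.3)), (680, 650, np.float64(45.9)), (688, 710, np.float64(47.9)), (696, 770, np.float64(50.0)), (704, 838, np.float64(51.9))]
rocker 3 [(672, 217, np.float64(57.6)), (680, 690, np.float64(46.1)), (688, 706, np.float64(48.0)), (696, 786, np.float64(50.1)), (704, 796, np.float64(52.1))]
rocker 4 [(672, 461, np.float64(52.4)), (680, 720, np.float64(50.8)), (688, 690, np.float64(48.7)), (696, 714, np.float64(46.7)), (704, 674, np.float64(44.7))]
from [611.2  -6.7  45. ] th 0.01 gap 10.9 -> shift [0.0003 0.0008 0.001 ] turn 0.01 q6 1.44 t 34.73
```

Next comes rocker 4; then I lift and back away.

Request:
apply_moves(
  commands=[
    [0,0,-0.025,0,-1],
    [0,0.001,-0.03,0,-1],
    [0,0.029,-0.03,0,-1],
    [0,0.029,-0.03,0,-1],
    [0,0.029,-0.03,0,-1],
    [0,0.029,-0.024,0,-1],
    [0,0.029,-0.018,0,-1],
    [0,0.029,-0.012,0,-1],
    [0,0.029,-0.007,0,-1],
    [0,0.029,-0.003,0,-1],
    [0,0.029,0.0,0,-1],
    [0,0.029,0.0,0,-1],
  ],
)

```text
time: 35.73
tool_pos: [0.6112, -0.0357, 0.0448]
tool_rot: [-0.0, 1.0, 0.0, -0.002]
force: [-6.4, 0.5, 8.4]
finger_gap: 0.0106
finger_force: 100.5
```

Request:
apply_moves(
  commands=[
    [0,0,-0.025,0,-1],
    [0,0,-0.05,0,-1],
    [-0.06,0,-0.09,0,-1],
    [-0.06,0,-0.1,0,-1],
    [-0.06,0,-0.1,0,-1],
    [-0.06,0,-0.1,0,-1],
  ],
)

```text
time: 36.23
tool_pos: [0.5531, -0.0363, 0.1465]
tool_rot: [0.0, 1.0, -0.0, 0.002]
force: [-1.0, -0.4, -0.3]
finger_gap: 0.0105
finger_force: 99.3
```

```bash
python3 - <<'E'
from h import *
c=rock();save(c,'w9.png');look();plan(640,-250,120,5);stick(c)
E
```

```text
rocker 1 [(672, 145, np.float64(44.1)), (680, 292, np.float64(45.6)), (688, 302, np.float64(47.7)), (696, 177, np.float64(49.5)), (704, 0, None)]
rocker 2 [(672, 173, np.float64(44.2)), (680, 287, np.float64(45.9)), (688, 304, np.float64(47.8)), (696, 179, np.float64(49.5)), (704, 0, None)]
rocker 3 [(672, 187, np.float64(44.3)), (680, 286, np.float64(46.0)), (688, 305, np.float64(48.1)), (696, 175, np.float64(49.7)), (704, 0, None)]
rocker 4 [(672, 205, np.float64(44.4)), (680, 277, np.float64(46.2)), (688, 311, np.float64(48.3)), (696, 183, np.float64(49.8)), (704, 0, None)]
t [541. 235.] 1943 rect [ 520.1 -273.8   58.9   33.7   -4.4] z [0.0121 0.0133 0.0145]
t [400. 241.] 1659 rect [ 518.6 -148.2   58.3   32.4   -5. ] z [0.0121 0.0133 0.0144]
t [335. 238.] 2046 rect [514.  -86.3  59.4  32.2  -5.1] z [0.0119 0.0132 0.0143]
t [471. 248.] 2099 rect [ 505.5 -211.4   59.    33.5   -4.9] z [0.0121 0.0133 0.0144]
tray [425. 225.] 18319 rect [ 519.1 -177.8  264.1  104.3   84.8] z [0.0043 0.0054 0.0133]
from [552.5 -36.1 144.1] th -0.02 gap 11.2 -> shift [0.0876 0.2138 0.0242] turn -5.02 q6 1.38 t 36.33
stick [401. 235.] 2278 rect [ 518.4 -149.7   59.9   36.2   -4.8] z [0.0109 0.0132 0.0143]
stick [538. 235.] 2286 rect [ 519.8 -274.    59.5   34.8   -5.7] z [0.0086 0.0132 0.0144]
stick [334. 237.] 1934 rect [514.1 -87.4  59.3  34.3  -5. ] z [0.0113 0.0132 0.0144]
stick [469. 248.] 2278 rect [ 505.3 -213.7   59.7   38.    -4.4] z [0.0096 0.0132 0.0143]
```

View pics/w9.png

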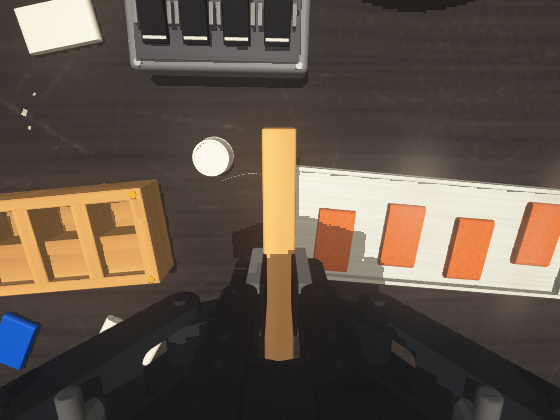

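All rockers are over and all tiles lie flat. I take the stick back to its clear starting spot.

Request:
apply_moves(
  commands=[
    [0.06,0.214,0,0,-1],
    [0.06,0.214,0,0,-1],
    [0.06,0.214,0,0,-1],
    [0.06,0.214,0,0,-1],
    [0.06,0.214,0,0,-1],
    [0.115,0.214,0,0,-1],
    [0.115,0.214,0,0,-1],
    [0.115,0.214,0.03,0,-1],
    [0.115,0.214,0.06,0,-1],
    [0.115,0.214,0.1,0,-1],
    [0.115,0.214,0.1,0,-1],
    [0.115,0.214,0.1,0,-1],
  ],
)

```text
time: 37.33
tool_pos: [0.6634, -0.2483, 0.038]
tool_rot: [-0.003, 1.0, -0.0, -0.005]
force: [0.2, 0.1, -0.1]
finger_gap: 0.0108
finger_force: 99.3
```

Request:
apply_moves(
  commands=[
    [0,0,0,0,-1],
    [0,0,0,0,-1],
  ],
)

```text
time: 37.5
tool_pos: [0.6695, -0.2513, 0.0474]
tool_rot: [0.001, 1.0, -0.0, 0.002]
force: [-0.4, -0.1, 1.1]
finger_gap: 0.0109
finger_force: 99.3
```

```bash
python3 - <<'E'
from h import *
plan(668,-250,5,0)
E
```

```text
from [ 669.5 -251.3   47.4] th -0.02 gap 10.9 -> shift [-0.0017 -0.0014  0.0424] turn -0.02 q6 1.11 t 37.5
```

Request:
apply_moves(
  commands=[
    [0,0,0.012,0,-1],
    [0,0,0.022,0,-1],
    [0,0,0.03,0,-1],
    [0,0,0.036,0,-1],
    [0,0,0.039,0,-1],
    [0,0,0.042,0,-1],
    [0,0,0.042,0,-1],
  ],
  newtons=20,
)

```text
time: 38.08
tool_pos: [0.6669, -0.2501, 0.0033]
tool_rot: [-0.0, 1.0, -0.0, -0.001]
force: [-1.3, 1.2, 3.2]
finger_gap: 0.0108
finger_force: 99.9
```

```bash
python3 - <<'E'
from h import *
s=robot.state();print(s['tool_pos'],s['force'])
E
```

```text
[ 0.66686876 -0.25014252  0.0032777 ] [-1.29461532  1.21151083  3.20510052]
```

Slight contact with the table, so I open and rise.

Request:
apply_moves(
  commands=[
    [0,0,0,0,-0.3],
    [0,0,0,0,0.1],
    [0,0,0,0,0.1],
    [0,0,-0.01,0,0.1],
    [0,0,-0.04,0,0.1],
    [0,0,-0.08,0,0.1],
    [0,0,-0.13,0,0.1],
    [-0.06,0,-0.15,0,0.1],
    [-0.06,0,-0.15,0,0.1],
    [-0.06,0,-0.15,0,0.1],
    [-0.06,0,-0.15,0,0.1],
  ],
)

```text
time: 39.0
tool_pos: [0.6072, -0.2507, 0.1547]
tool_rot: [0.001, 1.0, -0.001, 0.001]
force: [0.5, 0.5, 0.1]
finger_gap: 0.0467
finger_force: 0.0
```

```bash
python3 - <<'E'
from h import *
stick(look());c=cam('scene');P=pts(c)*1000
m=(P[...,0]>665)&(P[...,0]<715)&(P[...,2]>40)&(P[...,2]<60)
for y in(51,23,-5,-33):
    q=P[m&(abs(P[...,1]-y)<8)];print(np.polyfit(q[:,0],q[:,2],1)[0].round(3) if len(q)>9 else len(q))
E
```

```text
t [303. 283.] 1776 rect [ 520.  -274.2   59.2   31.7   -5.3] z [0.0118 0.0131 0.0143]
t [171. 274.] 1089 rect [ 565.1 -164.6  147.9   32.2  -31.2] z [0.0114 0.013  0.0142]
t [110. 281.] 1320 rect [ 554.7 -134.2  175.8   45.9  -58. ] z [0.0115 0.0131 0.0142]
t [241. 296.] 1539 rect [ 540.  -214.9  129.1   31.2   -4.7] z [0.0117 0.0131 0.0141]
tray [460.  56.] 18371 rect [ 717.9 -404.6  155.5   99.    89.9] z [0.0033 0.0079 0.0105]
tray [149. 258.] 8524 rect [ 519.6 -175.8  269.1  104.5   85.1] z [0.0041 0.0053 0.0134]
stick [278. 121.] 2604 rect [ 667.6 -250.   128.9   14.     0. ] z [0.0141 0.0153 0.0164]
stick [171. 274.] 1080 rect [ 523.  -149.    50.5   32.5   -4.3] z [0.0114 0.013  0.0141]
stick [303. 281.] 1332 rect [ 519.8 -274.3   59.9   32.2   -5.3] z [0.0112 0.0131 0.0143]
stick [110. 281.] 1360 rect [518.1 -86.9  51.8  32.7  -4.8] z [0.0104 0.013  0.0142]
stick [240. 296.] 1323 rect [ 504.9 -211.9   60.9   32.9   -5.9] z [0.0116 0.013  0.0141]
0.216
0.247
0.237
0.249
```

The stick lies flat on the table, all rockers are fully on, and the tiles are flat in the tray. I hand in.

```bash
python3 -c "
from rig import robot
print(robot.sign_off())"
```

```text
the job is handed in; nothing more can be done
None
```

The job is handed in: all four tiles lie flat and side by side in the tray, all four rockers were pressed fully over with the stick, and the stick lies flat on the table; the last camera check before hand-in (about 39 s) agreed, and no verdict came back.

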